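# File a slide case into a closed-up row

## Task

File the loose slide case in the tray's row, directly next to the case with the round knob, on the side towards the sliding follower: nudge the neighbours and the follower along to open a gap, and lower the case upright into it, fully down on the tray floor. Then press the follower firmly back along the tray until the whole row is tight against the end stop, hold it pressed for a moment, and let go. Be gentle: never squeeze the row with more than 25 N, do not take the standing cases out, and leave the rack, bottle and cup alone.

Things in the scene. Friction and masses are not known exactly. Their poses are not given: they have to be found in the camera images.
- tray: fixed open-topped grey steel filing tray; origin at bench level, its y along the row. Inner floor 4 mm above the origin; low side walls (tops 30 mm up) with inner faces at x = +-45 mm. Rigid end stop, 60 mm high, inner face at y = -125 mm; the sliding follower is at the +y end. Four cases start closed up between them (1 to 7 mm play in all). Floor friction coefficient 0.5 to 0.7
- follower (a joint): travel of the sliding steel follower (m), growing towards the tray's +y, away from the row. Its flat pressing face stands at y = 60.5 mm + this value in the tray frame. Range 0 to 0.048, with a hard stop at both ends. It stays where it is left; friction about 4 N. Five cases fully closed up against the end stop (5 x 46 mm) leave it at 0.0445
- follower_grip (a point): centre of the follower's upright grip rib (10 mm thick along y, 44 mm long along x, 30 mm high, top 96.5 mm above the bench; 23 mm behind the pressing face). The follower block below the rib is 30 mm thick (y) and its top is 66.5 mm above the bench
- index_case: light grey plastic slide case 46 mm wide (its y), 80 mm deep (its x), body 62 mm high, all long edges rounded 6 mm, 0.13 to 0.25 kg, the only one with a round ball knob (ball 20 mm across, its top 93 mm above the underside, on a 10 mm post) instead of a rib. Stands as first, second or third case from the end stop; origin: centre of its underside, z up
- case_a: light grey plastic slide case 46 mm wide (its y), 80 mm deep (its x), body 62 mm high, all long edges rounded 6 mm, 0.13 to 0.25 kg, with a straight upright grip rib 10 mm thick (along its y), 44 mm long (along its x) and 30 mm high (62 to 92 mm above its underside), centred on the lid. Stands among the first three cases from the end stop; origin: centre of its underside, z up
- case_b: light grey plastic slide case 46 mm wide (its y), 80 mm deep (its x), body 62 mm high, all long edges rounded 6 mm, 0.13 to 0.25 kg, with a straight upright grip rib 10 mm thick (along its y), 44 mm long (along its x) and 30 mm high (62 to 92 mm above its underside), centred on the lid. Stands among the first three cases from the end stop; origin: centre of its underside, z up
- case_end: light grey plastic slide case 46 mm wide (its y), 80 mm deep (its x), body 62 mm high, all long edges rounded 6 mm, 0.13 to 0.25 kg, with a straight upright grip rib 10 mm thick (along its y), 44 mm long (along its x) and 30 mm high (62 to 92 mm above its underside), centred on the lid. Last of the row, next to the follower; origin: centre of its underside, z up
- new_case: light grey plastic slide case 46 mm wide (its y), 80 mm deep (its x), body 62 mm high, all long edges rounded 6 mm, 0.13 to 0.25 kg, with a straight upright grip rib 10 mm thick (along its y), 44 mm long (along its x) and 30 mm high (62 to 92 mm above its underside), centred on the lid. Stands upright on the bench outside the tray; the case to be filed. It may stand either way round in the tray; origin: centre of its underside, z up
- tube_rack: bystander: blue tube rack 70 x 120 x 52 mm; origin: centre of its underside
- reagent_bottle: bystander: amber bottle 56 mm across, 110 mm high; origin: centre of its underside
- pen_cup: bystander: white cup 70 mm across, 90 mm high; origin: centre of its underside

How it is judged:
By the outcome, as a careful person would: the job done as asked, in the order asked, and still so for the second after the job is handed in, with the robot touching nothing.
It also fails if it takes over 72 s, if anything falls off the work surface, if the arm or the gripper's body presses on something with over 40 N, if the wrist force passes 120 N, or if a joint passes its speed limit or range.

## Robot

A 7-joint arm with a two-finger parallel gripper is mounted at the origin on the work surface. World frame = base frame: x ahead of the robot, y to its left, z up, the work surface at z = 0. Lengths are in m, angles in rad, forces in N, time in s.
With the tool pointing down it reaches from about 0.425 to 0.825 m from the base axis. Payload 3.6 kg.
Tool frame: the origin (TCP) lies at the very end of the fingers, on their centre line; the grasp point (between the pads) lies 19 mm behind it (env.grip_point_offset is the distance from the TCP to the grasp point, in m); z points along the fingers, y is the line along which they close (so a half turn about z gives the same grasp; the last joint's range is limited). The gripper opens to 93 mm and grips with 3 to 60 N. Pads are 15 mm wide; open, the fingers measure 128 mm over their backs; the gripper's body (75 mm by 188 mm) begins 65 mm behind the grasp point.
Start: joints at [-0.026, 0.615, -0.013, 1.423, 0.008, 1.103, -0.04], TCP at [0.65, 0, 0.219] pointing down, gripper open.
Joint ranges: [-3.12, 3.12], [-0.3, 2.06], [-1.34, 1.32], [0.26, 2.42], [-1.36, 4.5], [0.01, 1.98], [-2.84, 2.84]. Speed limits (rad/s): [2.79, 2.79, 3.14, 3.14, 3.14, 3.14, 3.14].

## Interface

Orientations are given as a 3x3 rotation matrix whose columns are the frame's x, y, z axes.
In Python, from plant import status, grab_frame, camera_model, job, env gives the robot as it stands.
- The arm moves only by the tool send_rows, never from a script. Its argument "motion" is a list of rows, each an object with "dp": the shift along the tool's x, y, z in m, a list of three; "rot": the turn, a rotation vector about the tool's x, y, z in degrees, a list of three; "claw": the opening in per cent of the stroke, from 0 (shut) to 100 (fully open). A call has 1 to 12 rows; each row is the pose to reach, as a shift and turn from the pose commanded when the call began, along the tool's axes at that moment; what a row does not reach only later rows make up. A row lasts 1/12 s, in which the tool goes at most 41.7 mm and 7.16 degrees, less where a joint would pass 70% of its speed; a pose out of reach is approached as far as the arm can. A call with a gripper value outside its range is refused whole. The fingers move at their own pace and stop on an object; the grip force is fixed at half the most. Time passes only in rows, so rows that repeat a pose let the fingers close. It gives the time, the measured TCP pose, the force, the opening and the grip force at its end, in the units of the state.
- status.sense(): the state, without advancing time (a new reading comes with each control period).
- grab_frame(name): name is "scene" or "side" or "wrist"; returns the picture (420x560x3 uint8, red, green, blue); there is no depth.
- camera_model(name): a dict with "K" (3x3 intrinsics, pixels), "rvec" (rotation vector, rad) and "tvec" (3), from world to camera coordinates, as OpenCV has them; the wrist camera has in their place "T_tool_cam" (4x4, takes a point from camera to tool coordinates, whose origin is the TCP and whose axes are the flange's). Camera axes: x right, y down, z forward; pixel columns grow to the right and rows downward; lengths in m; the calibration is good to about 2 mm. A picture is of the moment at which its call begins: read the wrist's pose just before it. camera_model takes no time and is no camera call.
- job.close_job(): hands the job in; it is judged then, once.
The state is a dict: "time": time; "joint_pos": joint angles; "dq": joint speeds; "joint_torque": joint torques, N m; "ee_pos": TCP position; "ee_rot": TCP orientation; "force": force on the tool from outside, world axes, zero at the start; "torque": the same for the moment, N m; "grip_width": opening from 0.0 (shut) to 1.0 (fully open); "gripper_force": force on a finger pad.
Only numpy, scipy, OpenCV 4.12 (cv2) and the standard library are available. Lean on these libraries where they do the work, as an engineer would, in place of code of your own. Each camera call takes 0.05 s, during which the arm holds its last target. There are 200 camera calls.

## Working session

There is one attempt and no reset: what is moved stays moved. The work goes in short steps, Python scripts to look and compute and a tool call to move; the robot and the scene stay as the last step left them, time stands still between calls to the robot, and variables do not carry over. Pictures are saved under pics/ and viewed, at most 11 in all, crops included, and the job is handed in when it is done.

Besides the shell and the picture viewer there is one more tool, called after "Call:" as name(argument=value, ...) on one line, values as JSON. send_rows: Moves the arm, as the interface text tells. Its arguments: {"type":"object","properties":{"motion":{"type":"array"}},"required":["motion"]}

```bash
mkdir -p pics; ls; python3 - <<'E'
from plant import status, grab_frame, camera_model
import cv2
s=status.sense();print({k:s[k] for k in('time','ee_pos','ee_rot','force','grip_width')})
a=grab_frame("scene");b=grab_frame("side")
for n,f in(("scene",a),("side",b)): cv2.imwrite(f"pics/{n}0.png",f[:,:,::-1]);print(camera_model(n))
print(camera_model("wrist"))
E
```

```text
pics
{'time': 0.0, 'ee_pos': array([6.49237222e-01, 4.48762316e-06, 2.17521711e-01]), 'ee_rot': array([[-3.98134616e-05,  9.99996933e-01, -2.47650852e-03],
       [ 9.99999999e-01,  3.97412730e-05, -2.91985623e-05],
       [-2.91000532e-05, -2.47650968e-03, -9.99996933e-01]]), 'force': array([-0.74102562, -0.74623631, -0.04312916]), 'grip_width': 0.9943073178063991}
{'K': array([[442.57045276,   0.        , 275.91408469],
       [  0.        , 442.57045276, 205.0855741 ],
       [  0.        ,   0.        ,   1.        ]]), 'rvec': array([ 0.89130651,  2.58552874, -1.01428038]), 'tvec': array([ 0.41974889, -0.19712442,  1.25030745])}
{'K': array([[496.51563878,   0.        , 272.28579329],
       [  0.        , 496.51563878, 205.09474105],
       [  0.        ,   0.        ,   1.        ]]), 'rvec': array([ 0.90677815, -2.4963822 ,  1.11317572]), 'tvec': array([0.4103649 , 0.31291598, 0.85776054])}
{'K': array([[302.90269693,   0.        , 273.47156255],
       [  0.        , 302.90269693, 208.13745433],
       [  0.        ,   0.        ,   1.        ]]), 'T_tool_cam': array([[ 1.16772309e-03, -9.56292211e-01, -2.92410402e-01,
         8.32946296e-02],
       [ 9.99999185e-01,  9.65779480e-04,  8.34972854e-04,
         4.23764594e-04],
       [-5.16074071e-04, -2.92411139e-01,  9.56292560e-01,
        -1.66929668e-01],
       [ 0.00000000e+00,  0.00000000e+00,  0.00000000e+00,
         1.00000000e+00]])}
```

View pics/scene0.png

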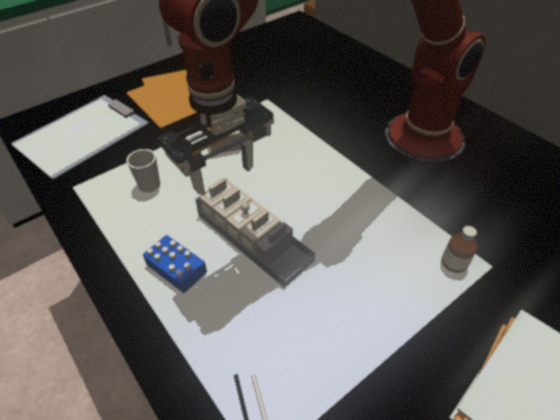

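View pics/side0.png

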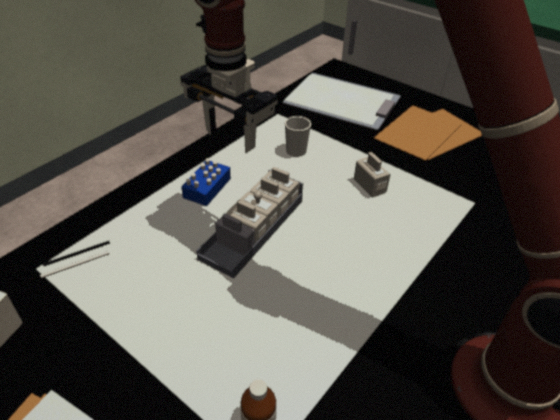

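```bash
cat > h.py <<'E'
import cv2, numpy as np
from plant import status, grab_frame, camera_model
def cam(n,s=None):
    m=camera_model(n)
    if n=="wrist":
        T=np.eye(4);T[:3,:3]=s['ee_rot'];T[:3,3]=s['ee_pos'];C=T@m['T_tool_cam'];return m['K'],C[:3,:3],C[:3,3]
    R=cv2.Rodrigues(m['rvec'])[0];return m['K'],R.T,-R.T@m['tvec']
def hit(c,px,z):
    K,R,o=c;d=R@np.linalg.solve(K,[px[0],px[1],1.]);return (o+d*(z-o[2])/d[2])[:2]
def proj(c,p):
    K,R,o=c;q=K@(R.T@(np.array(p)-o));return q[:2]/q[2]
E
python3 - <<'E'
import cv2,numpy as np
a=cv2.imread('pics/scene0.png')[165:290,185:325];b=cv2.imread('pics/side0.png')[140:280,190:400]
f=lambda i,k:cv2.convertScaleAbs(cv2.resize(i,None,fx=k,fy=k,interpolation=cv2.INTER_CUBIC),alpha=1.3)
A=f(a,2.8);B=f(b,1.9)
H=max(A.shape[0],B.shape[0]);o=np.zeros((H,A.shape[1]+B.shape[1],3),np.uint8);o[:A.shape[0],:A.shape[1]]=A;o[:B.shape[0],A.shape[1]:]=B
print(A.shape,B.shape);cv2.imwrite('pics/z0.png',o)
E
```

```text
(350, 392, 3) (266, 399, 3)
```

View pics/z0.png

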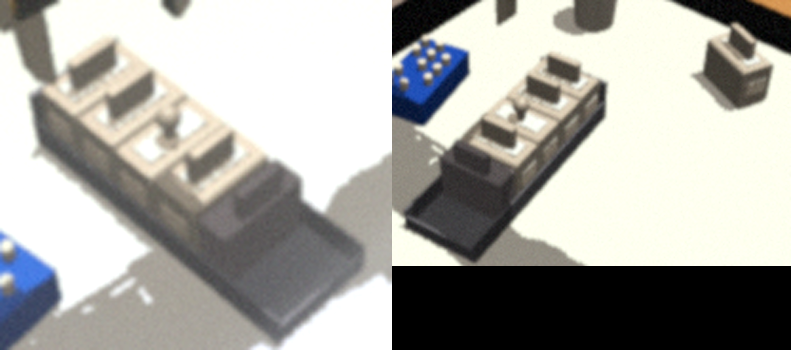

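```bash
python3 - <<'E'
from h import *
A=cam("scene");B=cam("side")
fa=lambda p:(p[0]/2.8+185,p[1]/2.8+165); fb=lambda p:((p[0]-392)/1.9+190,p[1]/1.9+140)
for n,p,z in(("r1",(93,56),.096),("r2",(131,84),.096),("knob",(169,117),.087),("rend",(211,150),.096),("fol",(262,180),.0965)):print(n,hit(A,fa(p),z).round(3))
for n,p,z in(("r1",(564,62),.096),("r2",(544,85),.096),("knob",(520,107),.087),("rend",(499,129),.096),("fol",(472,154),.0965),("new0",(731,30),.092),("new1",(755,53),.092),
 ("newbase R",(741,106),0),("newbase L",(709,72),0),("newbase RR",(770,93),0)):print(n,hit(B,fb(p),z).round(3))
E
```

```text
r1 [ 0.61  -0.107]
r2 [ 0.603 -0.062]
knob [ 0.596 -0.022]
rend [0.595 0.031]
fol [0.583 0.078]
r1 [ 0.598 -0.107]
r2 [ 0.589 -0.058]
knob [ 0.591 -0.019]
rend [0.578 0.032]
fol [0.573 0.081]
new0 [ 0.482 -0.299]
new1 [ 0.434 -0.278]
newbase R [ 0.44  -0.281]
newbase L [ 0.51  -0.314]
newbase RR [ 0.424 -0.329]
```

Call:
send_rows(motion=[{"dp":[0,-0.01,0],"rot":[0,0,-7],"claw":50},{"dp":[0,-0.02,0],"rot":[0,0,-14],"claw":27},{"dp":[0,-0.03,0],"rot":[0,0,-21],"claw":27},{"dp":[0,-0.04,0],"rot":[0,0,-28],"claw":27},{"dp":[0,-0.05,0],"rot":[0,0,-35],"claw":27},{"dp":[0,-0.055,0],"rot":[0,0,-42],"claw":27},{"dp":[0,-0.055,0],"rot":[0,0,-49],"claw":27},{"dp":[0,-0.055,0],"rot":[0,0,-56],"claw":27},{"dp":[0,-0.055,0],"rot":[0,0,-63],"claw":27},{"dp":[0,-0.055,0],"rot":[0,0,-70],"claw":27},{"dp":[0,-0.055,0],"rot":[0,0,-77],"claw":27},{"dp":[0,-0.055,0],"rot":[0,0,-84],"claw":27}])

```text
time: 1.1
ee_pos: [0.5945, -0.0002, 0.2181]
ee_rot: [[-0.995, 0.099, -0.001], [0.099, 0.995, -0.0], [0.001, -0.0, -1.0]]
force: [-0.2, 0.2, 0.5]
grip_width: 0.277
gripper_force: 0.0
```

Call:
send_rows(motion=[{"dp":[0,0,0],"rot":[0,0,-7],"claw":27},{"dp":[0,0,0],"rot":[0,0,-14],"claw":27},{"dp":[0,0,0],"rot":[0,0,-14],"claw":27},{"dp":[0,0,0],"rot":[0,0,-14],"claw":27}])

```text
time: 1.43
ee_pos: [0.5947, -0.0002, 0.2181]
ee_rot: [[-0.991, -0.136, -0.001], [-0.136, 0.991, 0.0], [0.001, 0.0, -1.0]]
force: [0.7, -0.3, 0.7]
grip_width: 0.27
gripper_force: 0.0
```

```bash
python3 - <<'E'
from h import *
s=status.sense();f=grab_frame("wrist");cv2.imwrite('pics/w1.png',f[:,:,::-1])
np.savez('w1.npz',ee_pos=s['ee_pos'],ee_rot=s['ee_rot']);print(s['time'],s['ee_pos'],s['ee_rot'],s['joint_pos'],s['grip_width'],s['force'])
E
```

```text
1.4333 [ 5.94663577e-01 -2.43454351e-04  2.18140177e-01] [[-9.90730727e-01 -1.35835626e-01 -1.14391516e-03]
 [-1.35836014e-01  9.90731298e-01  2.67972770e-04]
 [ 1.09691231e-03  4.20873733e-04 -9.99999310e-01]] [ 0.25334678  0.56564081 -0.47308954  1.58204357  0.28262014  1.06367061
  1.41211801] 0.27049275134503437 [ 0.662954   -0.2943518   0.67876258]
```

View pics/w1.png

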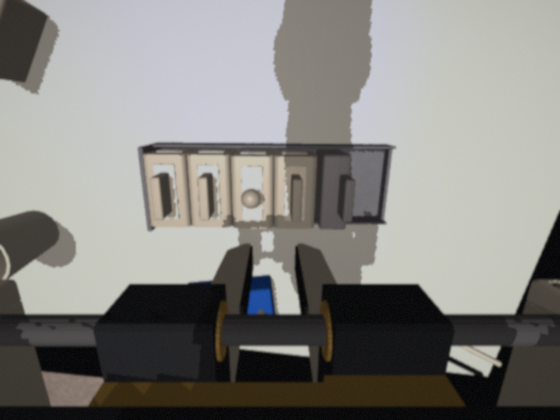

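```bash
python3 - <<'E'
import cv2
a=cv2.imread('pics/w1.png')[130:240,130:400]
cv2.imwrite('pics/z1.png',cv2.convertScaleAbs(cv2.resize(a,None,fx=2.9,fy=2.9,interpolation=cv2.INTER_CUBIC),alpha=1.5))
E
```

```text
(no output)
```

View pics/z1.png

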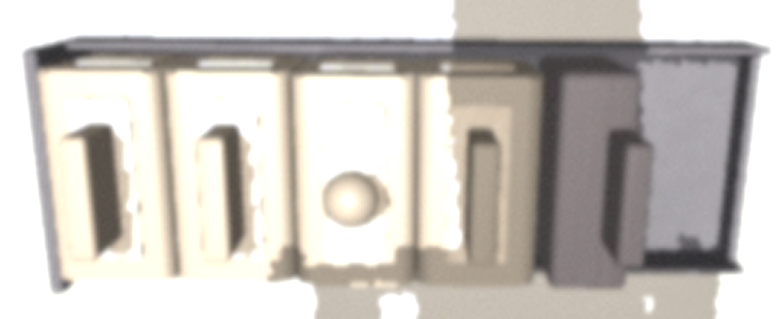

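```bash
python3 - <<'E'
from h import *
s=np.load('w1.npz');C=cam("wrist",s);f=lambda p:(p[0]/2.9+130,p[1]/2.9+130)
P={}
for n,p,z in(("r1",(79,198),.096),("r2",(216,197),.096),("knob",(353,198),.087),("rend",(484,201),.096),("fol",(632,202),.0965),("wallL",(70,42),.03),("wallR",(765,48),.03),("bodyR top bot",(530,283),.06),("footR",(738,268),.03),("new",(-1,-1),0)):P[n]=hit(C,f(p),z);print(n,P[n].round(4))
d=P['fol']-P['r1'];print("yaw of row",np.degrees(np.arctan2(-d[0],d[1])));d=P['wallR']-P['wallL'];print("wall yaw",np.degrees(np.arctan2(-d[0],d[1])),np.linalg.norm(d))
u=np.array([-np.sin(np.radians(9)),np.cos(np.radians(9))])
print([ (n,((P[n]-P['knob'])@u).round(4)) for n in('r1','r2','rend','fol')])
# new case approx in wrist view top: report projected
E
```

```text
r1 [ 0.6073 -0.1128]
r2 [ 0.6006 -0.0666]
knob [ 0.597  -0.0206]
rend [0.5895 0.0241]
fol [0.5828 0.074 ]
wallL [ 0.5645 -0.1415]
wallR [0.529  0.1326]
bodyR top bot [0.6295 0.0516]
footR [0.6211 0.1445]
new [ 0.5548 -0.1829]
yaw of row 7.482116083502695
wall yaw 7.386117713064378 0.2763656252366595
[('r1', np.float64(-0.0926)), ('r2', np.float64(-0.0459)), ('rend', np.float64(0.0453)), ('fol', np.float64(0.0957))]
```

Call:
send_rows(motion=[{"dp":[0.002,0.0125,0.02],"rot":[0,0,0.35],"claw":27},{"dp":[0.002,0.025,0.04],"rot":[0,0,0.35],"claw":27},{"dp":[0.002,0.025,0.06],"rot":[0,0,0.35],"claw":27},{"dp":[0.002,0.025,0.08],"rot":[0,0,0.35],"claw":27},{"dp":[0.002,0.025,0.1],"rot":[0,0,0.35],"claw":27},{"dp":[0.002,0.025,0.1],"rot":[0,0,0.35],"claw":27}])

```text
time: 1.98
ee_pos: [0.5866, 0.0239, 0.1148]
ee_rot: [[-0.991, -0.132, -0.008], [-0.132, 0.991, -0.001], [0.008, -0.0, -1.0]]
force: [-0.8, -0.6, -0.7]
grip_width: 0.269
gripper_force: 0.0
```

```bash
python3 - <<'E'
from h import *
s=status.sense();f=grab_frame("wrist");cv2.imwrite('pics/w2.png',f[:,:,::-1]);g=grab_frame("side")
cv2.imwrite('pics/z2.png',np.vstack([f[100:400,100:460,::-1],cv2.resize(g[130:280,180:360],(360,300))[:,:,::-1]]))
print(s['time'],s['ee_pos'],s['force'])
E
```

```text
1.9833 [0.58655728 0.02394721 0.11482219] [-0.82883078 -0.6188778  -0.65909304]
```

View pics/z2.png

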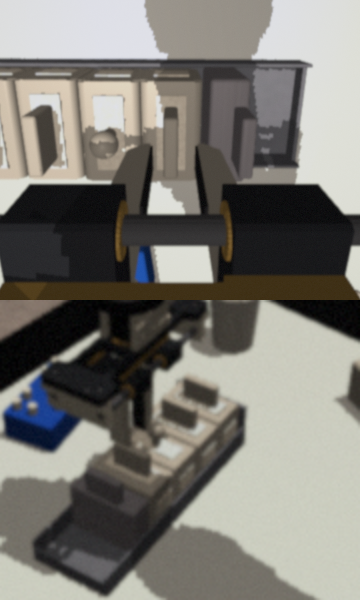

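Call:
send_rows(motion=[{"dp":[0,0,0.012],"rot":[0,0,0],"claw":27},{"dp":[0,0,0.024],"rot":[0,0,0],"claw":27},{"dp":[0,0,0.034],"rot":[0,0,0],"claw":27},{"dp":[0,0,0.041],"rot":[0,0,0],"claw":27},{"dp":[0,0,0.041],"rot":[0,0,0],"claw":27}])

```text
time: 2.5
ee_pos: [0.5882, 0.0242, 0.0757]
ee_rot: [[-0.991, -0.133, -0.004], [-0.133, 0.991, -0.0], [0.004, 0.0, -1.0]]
force: [-1.0, 0.1, 0.3]
grip_width: 0.267
gripper_force: 0.0
```

Call:
send_rows(motion=[{"dp":[0,0,0],"rot":[0,0,0],"claw":15},{"dp":[0,0,0],"rot":[0,0,0],"claw":5},{"dp":[0,0,0],"rot":[0,0,0],"claw":0},{"dp":[0,0,0],"rot":[0,0,0],"claw":0},{"dp":[0,0,0],"rot":[0,0,0],"claw":0}])

```text
time: 2.92
ee_pos: [0.5896, 0.0244, 0.0779]
ee_rot: [[-0.991, -0.133, 0.0], [-0.133, 0.991, -0.0], [-0.0, -0.0, -1.0]]
force: [-0.2, -0.6, -1.1]
grip_width: 0.103
gripper_force: 30.0
```

Call:
send_rows(motion=[{"dp":[0,0,0],"rot":[0,0,0],"claw":15},{"dp":[0,0,0.003],"rot":[0,0,0],"claw":20},{"dp":[0,0,0.006],"rot":[0,0,0],"claw":20},{"dp":[0,0,0.008],"rot":[0,0,0],"claw":20},{"dp":[0,0,0.008],"rot":[0,0,0],"claw":20},{"dp":[0,0,0.008],"rot":[0,0,0],"claw":20},{"dp":[0,0,0.008],"rot":[0,0,0],"claw":0},{"dp":[0,0,0.008],"rot":[0,0,0],"claw":0},{"dp":[0,0,0.008],"rot":[0,0,0],"claw":0},{"dp":[0,0,0.008],"rot":[0,0,0],"claw":0}])

```text
time: 3.75
ee_pos: [0.5895, 0.0245, 0.0696]
ee_rot: [[-0.991, -0.133, 0.0], [-0.133, 0.991, 0.0], [-0.0, 0.0, -1.0]]
force: [0.3, 0.2, -1.0]
grip_width: 0.108
gripper_force: 30.0
```

Call:
send_rows(motion=[{"dp":[0,0.003,0],"rot":[0,0,0],"claw":0},{"dp":[0,0.006,0],"rot":[0,0,0],"claw":0},{"dp":[0,0.01,0],"rot":[0,0,0],"claw":0},{"dp":[0,0.014,0],"rot":[0,0,0],"claw":0},{"dp":[0,0.018,0],"rot":[0,0,0],"claw":0},{"dp":[0,0.022,0],"rot":[0,0,0],"claw":0},{"dp":[0,0.026,0],"rot":[0,0,0],"claw":0},{"dp":[0,0.03,0],"rot":[0,0,0],"claw":0},{"dp":[0,0.034,0],"rot":[0,0,0],"claw":0},{"dp":[0,0.037,0],"rot":[0,0,0],"claw":0},{"dp":[0,0.04,0],"rot":[0,0,0],"claw":0},{"dp":[0,0.04,0],"rot":[0,0,0],"claw":0}])

```text
time: 4.75
ee_pos: [0.5845, 0.0623, 0.0697]
ee_rot: [[-0.991, -0.132, 0.0], [-0.132, 0.991, -0.003], [0.0, -0.003, -1.0]]
force: [0.2, -5.2, 0.5]
grip_width: 0.105
gripper_force: 30.0
```

Call:
send_rows(motion=[{"dp":[0,0.001,0],"rot":[0,0,0],"claw":0},{"dp":[0,0.002,0],"rot":[0,0,0],"claw":0},{"dp":[0,0.003,0],"rot":[0,0,0],"claw":0},{"dp":[0,0.003,0],"rot":[0,0,0],"claw":0}])

```text
time: 5.08
ee_pos: [0.5842, 0.0649, 0.0697]
ee_rot: [[-0.991, -0.132, 0.0], [-0.132, 0.991, -0.003], [0.0, -0.003, -1.0]]
force: [1.3, -6.0, 1.0]
grip_width: 0.107
gripper_force: 30.0
```

Call:
send_rows(motion=[{"dp":[0,0.001,0],"rot":[0,0,0],"claw":0},{"dp":[0,0.002,0],"rot":[0,0,0],"claw":0},{"dp":[0,0.002,0],"rot":[0,0,0],"claw":0}])

```text
time: 5.33
ee_pos: [0.5839, 0.0669, 0.0697]
ee_rot: [[-0.991, -0.132, 0.0], [-0.132, 0.991, -0.003], [0.0, -0.003, -1.0]]
force: [2.0, -5.4, 1.7]
grip_width: 0.107
gripper_force: 30.0
```

Call:
send_rows(motion=[{"dp":[0,0.001,0],"rot":[0,0,0],"claw":0},{"dp":[0,0.002,0],"rot":[0,0,0],"claw":0},{"dp":[0,0.002,0],"rot":[0,0,0],"claw":0}])

```text
time: 5.58
ee_pos: [0.5837, 0.0688, 0.0697]
ee_rot: [[-0.991, -0.132, 0.0], [-0.132, 0.991, -0.003], [0.0, -0.003, -1.0]]
force: [1.0, -4.6, 1.7]
grip_width: 0.107
gripper_force: 30.0
```

Call:
send_rows(motion=[{"dp":[0,0.001,0],"rot":[0,0,0],"claw":0},{"dp":[0,0.0015,0],"rot":[0,0,0],"claw":0},{"dp":[0,0.0015,0],"rot":[0,0,0],"claw":0}])

```text
time: 5.83
ee_pos: [0.5835, 0.0703, 0.0697]
ee_rot: [[-0.991, -0.132, 0.0], [-0.132, 0.991, -0.003], [0.0, -0.003, -1.0]]
force: [1.1, -4.9, 1.1]
grip_width: 0.108
gripper_force: 30.0
```

Call:
send_rows(motion=[{"dp":[0,0.001,0],"rot":[0,0,0],"claw":0},{"dp":[0,0.001,0],"rot":[0,0,0],"claw":0},{"dp":[0,0.001,0],"rot":[0,0,0],"claw":0}])

```text
time: 6.08
ee_pos: [0.5834, 0.0705, 0.0697]
ee_rot: [[-0.991, -0.131, 0.0], [-0.131, 0.991, -0.004], [0.0, -0.004, -1.0]]
force: [1.8, -6.1, 1.1]
grip_width: 0.104
gripper_force: 30.0
```

Call:
send_rows(motion=[{"dp":[0,-0.002,0],"rot":[0,0,0],"claw":20},{"dp":[0,-0.003,0],"rot":[0,0,0],"claw":25},{"dp":[0,-0.003,-0.005],"rot":[0,0,0],"claw":27},{"dp":[0,-0.003,-0.02],"rot":[0,0,0],"claw":27},{"dp":[0,-0.003,-0.04],"rot":[0,0,0],"claw":27},{"dp":[0,-0.02,-0.04],"rot":[0,0,0],"claw":33},{"dp":[0,-0.045,-0.04],"rot":[0,0,0],"claw":33},{"dp":[0,-0.07,-0.04],"rot":[0,0,0],"claw":33},{"dp":[0,-0.09,-0.04],"rot":[0,0,0],"claw":33},{"dp":[0,-0.0953,-0.04],"rot":[0,0,0],"claw":33},{"dp":[0,-0.0953,-0.04],"rot":[0,0,0],"claw":33},{"dp":[0,-0.0953,-0.04],"rot":[0,0,0],"claw":33}])

```text
time: 7.08
ee_pos: [0.5955, -0.0186, 0.1099]
ee_rot: [[-0.991, -0.135, 0.0], [-0.135, 0.991, 0.003], [-0.0, 0.002, -1.0]]
force: [0.7, 0.1, -0.1]
grip_width: 0.33
gripper_force: 0.0
```

```bash
python3 - <<'E'
from h import *
s=status.sense();f=grab_frame("wrist");g=grab_frame("side");np.savez('w3.npz',ee_pos=s['ee_pos'],ee_rot=s['ee_rot'])
cv2.imwrite('pics/z3.png',np.hstack([cv2.resize(f[130:360,100:500],(800,460))[:,:,::-1]]))
cv2.imwrite('pics/s3.png',g[:,:,::-1])
C=cam("wrist",s);print(s['time'],s['ee_pos'],s['force'])
for p in((.597,-.0206,.087),(.5834,.0705,.096),(.6006,-.0666,.096),(.6073,-.1128,.096)):q=proj(C,p);print(((q-[100,130])*2).round())
E
```

```text
7.0833 [ 0.59548769 -0.0186012   0.10988871] [ 0.66216139  0.11453342 -0.09898482]
[336. 224.]
[619. 232.]
[193. 228.]
[ 49. 229.]
```

View pics/z3.png

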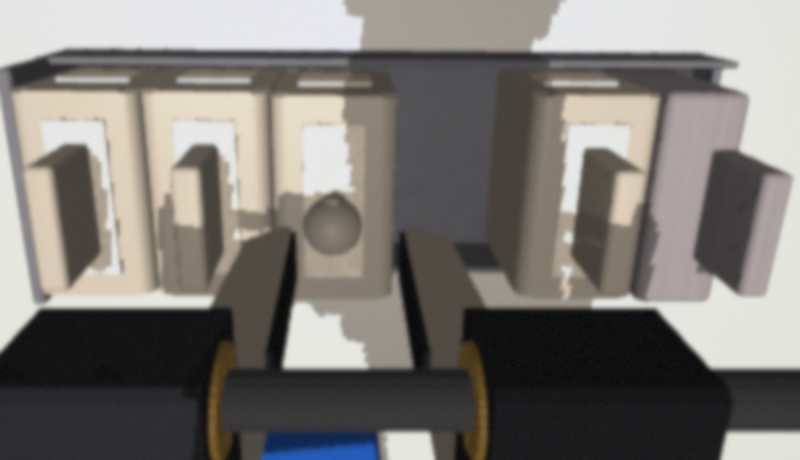

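Call:
send_rows(motion=[{"dp":[0,-0.001,0.01],"rot":[0,0,0],"claw":33},{"dp":[0,-0.001,0.02],"rot":[0,0,0],"claw":33},{"dp":[0,-0.001,0.03],"rot":[0,0,0],"claw":33},{"dp":[0,-0.001,0.038],"rot":[0,0,0],"claw":33},{"dp":[0,-0.001,0.038],"rot":[0,0,0],"claw":33},{"dp":[0,-0.001,0.038],"rot":[0,0,0],"claw":25},{"dp":[0,-0.001,0.038],"rot":[0,0,0],"claw":15},{"dp":[0,-0.001,0.038],"rot":[0,0,0],"claw":10},{"dp":[0,-0.001,0.038],"rot":[0,0,0],"claw":10}])

```text
time: 7.93
ee_pos: [0.5958, -0.0219, 0.0718]
ee_rot: [[-0.991, -0.133, 0.0], [-0.133, 0.991, 0.0], [-0.0, 0.0, -1.0]]
force: [-0.4, 0.3, -2.0]
grip_width: 0.199
gripper_force: 30.0
```

Call:
send_rows(motion=[{"dp":[0,-0.001,0],"rot":[0,0,0],"claw":10},{"dp":[0,-0.002,0],"rot":[0,0,0],"claw":10},{"dp":[0,-0.003,0],"rot":[0,0,0],"claw":10},{"dp":[0,-0.003,0],"rot":[0,0,0],"claw":10}])

```text
time: 8.27
ee_pos: [0.5962, -0.0238, 0.0719]
ee_rot: [[-0.991, -0.134, 0.0], [-0.134, 0.991, 0.002], [-0.001, 0.002, -1.0]]
force: [-0.7, 2.9, -1.0]
grip_width: 0.193
gripper_force: 30.0
```

Call:
send_rows(motion=[{"dp":[0,-0.001,0],"rot":[0,0,0],"claw":10},{"dp":[0,-0.001,0],"rot":[0,0,0],"claw":10},{"dp":[0,-0.001,0],"rot":[0,0,0],"claw":10}])

```text
time: 8.52
ee_pos: [0.5964, -0.0244, 0.0719]
ee_rot: [[-0.991, -0.134, 0.0], [-0.134, 0.991, 0.002], [-0.001, 0.002, -1.0]]
force: [-0.6, 3.0, 0.9]
grip_width: 0.198
gripper_force: 30.0
```

Call:
send_rows(motion=[{"dp":[0,-0.001,0],"rot":[0,0,0],"claw":10},{"dp":[0,-0.0015,0],"rot":[0,0,0],"claw":10},{"dp":[0,-0.0015,0],"rot":[0,0,0],"claw":10}])

```text
time: 8.77
ee_pos: [0.5964, -0.0244, 0.0719]
ee_rot: [[-0.991, -0.135, 0.0], [-0.135, 0.991, 0.004], [-0.001, 0.004, -1.0]]
force: [-1.6, 6.8, 1.1]
grip_width: 0.196
gripper_force: 30.0
```

Call:
send_rows(motion=[{"dp":[0,-0.001,0],"rot":[0,0,0],"claw":10},{"dp":[0,-0.0015,0],"rot":[0,0,0],"claw":10},{"dp":[0,-0.0015,0],"rot":[0,0,0],"claw":10}])

```text
time: 9.02
ee_pos: [0.5964, -0.0245, 0.072]
ee_rot: [[-0.991, -0.136, -0.0], [-0.136, 0.991, 0.006], [-0.001, 0.006, -1.0]]
force: [-1.3, 7.5, 1.6]
grip_width: 0.196
gripper_force: 30.0
```

Call:
send_rows(motion=[{"dp":[0,0.002,0],"rot":[0,0,0],"claw":20},{"dp":[0,0.004,0],"rot":[0,0,0],"claw":28},{"dp":[0,0.004,0],"rot":[0,0,0],"claw":33},{"dp":[0,0.004,-0.008],"rot":[0,0,0],"claw":33},{"dp":[0,0.004,-0.03],"rot":[0,0,0],"claw":33},{"dp":[0,0.004,-0.06],"rot":[0,0,0],"claw":33},{"dp":[0,0.004,-0.1],"rot":[0,0,0],"claw":33},{"dp":[0.02,-0.03,-0.14],"rot":[0,0,7],"claw":33},{"dp":[0.045,-0.065,-0.15],"rot":[0,0,14],"claw":33},{"dp":[0.07,-0.1,-0.15],"rot":[0,0,21],"claw":33},{"dp":[0.09,-0.13,-0.15],"rot":[0,0,28],"claw":33},{"dp":[0.11,-0.16,-0.15],"rot":[0,0,31],"claw":33}])

```text
time: 10.02
ee_pos: [0.5099, -0.2012, 0.2235]
ee_rot: [[-0.916, 0.402, 0.002], [0.402, 0.916, -0.003], [-0.003, -0.002, -1.0]]
force: [0.7, -1.4, -0.6]
grip_width: 0.329
gripper_force: 0.0
```

Call:
send_rows(motion=[{"dp":[0.004,-0.03,0],"rot":[0,0,0],"claw":33},{"dp":[0.008,-0.06,0],"rot":[0,0,0],"claw":33},{"dp":[0.011,-0.08,0],"rot":[0,0,0],"claw":33},{"dp":[0.011,-0.09,0],"rot":[0,0,0],"claw":33},{"dp":[0.011,-0.09,0],"rot":[0,0,0],"claw":33},{"dp":[0.011,-0.09,0],"rot":[0,0,0],"claw":33}])

```text
time: 10.52
ee_pos: [0.4656, -0.2761, 0.222]
ee_rot: [[-0.918, 0.397, 0.001], [0.397, 0.918, 0.0], [-0.001, 0.0, -1.0]]
force: [-0.7, 0.5, 0.3]
grip_width: 0.331
gripper_force: 0.0
```

```bash
python3 - <<'E'
from h import *
s=status.sense();f=grab_frame("wrist");np.savez('w4.npz',ee_pos=s['ee_pos'],ee_rot=s['ee_rot'])
cv2.imwrite('pics/z4.png',cv2.resize(f[80:300,140:420],(784,616))[:,:,::-1][:598])
print(s['time'],s['ee_pos'],s['ee_rot'][:,1],s['joint_pos'])
E
```

```text
10.5167 [ 0.46557934 -0.27609254  0.22198927] [3.96830210e-01 9.17891917e-01 4.61252029e-04] [ 0.71485465  0.45864082 -0.32631385  1.73002158  0.17113146  0.98023455
  1.48714204]
```

View pics/z4.png

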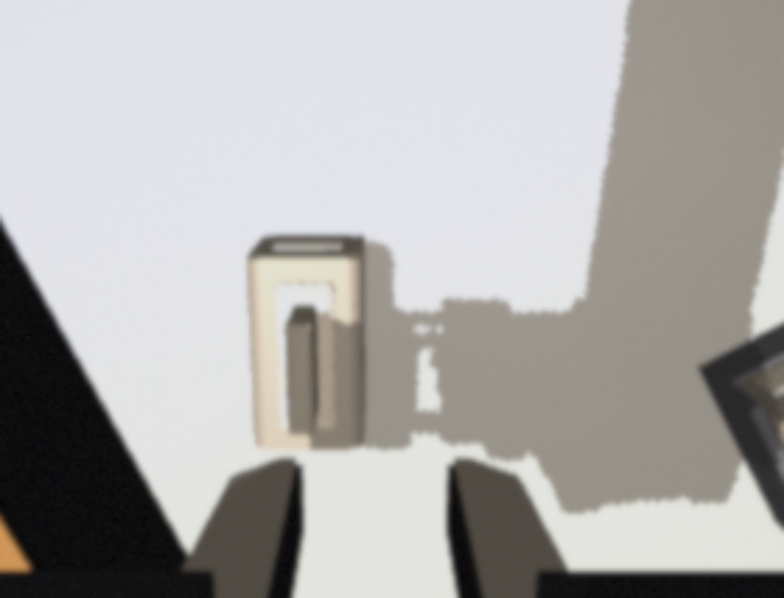

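```bash
python3 - <<'E'
from h import *
s=np.load('w4.npz');C=cam("wrist",s);f=lambda p:(p[0]/2.8+140,p[1]/2.8+80)
c=hit(C,f((302,380)),.092);a=hit(C,f((300,324)),.092);b=hit(C,f((304,436)),.092)
l0,l1,r0,r1=[hit(C,f(p),.058) for p in((250,265),(256,440),(362,265),(365,440))]
R=s['ee_rot'];g=lambda d:np.degrees(np.arctan2(*(np.array([*d,0])@R[:,:2])[::-1]))
print(c,np.linalg.norm(a-b));print('angles in tool from x axis',g(a-b),g(l0-l1),g(r0-r1))
print('edge centre',(l0+l1+r0+r1)/4,np.linalg.norm(r1-l1))
d=c-s['ee_pos'][:2];print('tool shift',np.array([*d,0])@R)
E
```

```text
[ 0.47168883 -0.30554533] 0.04358041162348138
angles in tool from x axis -0.5862651240817475 0.44398941331974706 -0.8053995914849018
edge centre [ 0.47230848 -0.30599844] 0.04582292685999735
tool shift [-1.72956220e-02 -2.46100461e-02  4.67128835e-07]
```

Call:
send_rows(motion=[{"dp":[-0.009,-0.0125,0.02],"rot":[0,0,0],"claw":33},{"dp":[-0.0173,-0.0246,0.04],"rot":[0,0,0],"claw":33},{"dp":[-0.0173,-0.0246,0.06],"rot":[0,0,0],"claw":33},{"dp":[-0.0173,-0.0246,0.08],"rot":[0,0,0],"claw":33},{"dp":[-0.0173,-0.0246,0.1],"rot":[0,0,0],"claw":33},{"dp":[-0.0173,-0.0246,0.115],"rot":[0,0,0],"claw":33},{"dp":[-0.0173,-0.0246,0.13],"rot":[0,0,0],"claw":33},{"dp":[-0.0173,-0.0246,0.142],"rot":[0,0,0],"claw":33},{"dp":[-0.0173,-0.0246,0.15],"rot":[0,0,0],"claw":33},{"dp":[-0.0173,-0.0246,0.155],"rot":[0,0,0],"claw":33},{"dp":[-0.0173,-0.0246,0.155],"rot":[0,0,0],"claw":33},{"dp":[-0.0173,-0.0246,0.155],"rot":[0,0,0],"claw":33}])

```text
time: 11.57
ee_pos: [0.4721, -0.3051, 0.0669]
ee_rot: [[-0.919, 0.395, 0.001], [0.395, 0.919, 0.0], [-0.001, 0.0, -1.0]]
force: [0.4, -0.4, 0.9]
grip_width: 0.328
gripper_force: 0.0
```

Call:
send_rows(motion=[{"dp":[0,0,0],"rot":[0,0,0],"claw":20},{"dp":[0,0,0],"rot":[0,0,0],"claw":10},{"dp":[0,0,0],"rot":[0,0,0],"claw":0},{"dp":[0,0,0],"rot":[0,0,0],"claw":0},{"dp":[0,0,0],"rot":[0,0,0],"claw":0},{"dp":[0,0,0],"rot":[0,0,0],"claw":0}])

```text
time: 12.07
ee_pos: [0.4713, -0.3059, 0.0668]
ee_rot: [[-0.918, 0.397, -0.0], [0.397, 0.918, -0.0], [-0.0, -0.0, -1.0]]
force: [-0.1, -0.0, 0.9]
grip_width: 0.104
gripper_force: 30.0
```

Call:
send_rows(motion=[{"dp":[0,0,-0.015],"rot":[0,0,0],"claw":0},{"dp":[0,0,-0.04],"rot":[0,0,0],"claw":0},{"dp":[0,0,-0.07],"rot":[0,0,0],"claw":0},{"dp":[0,0,-0.1],"rot":[0,0,0],"claw":0},{"dp":[0,0.015,-0.12],"rot":[0,0,-3],"claw":0},{"dp":[0,0.04,-0.125],"rot":[0,0,-7],"claw":0},{"dp":[0,0.07,-0.125],"rot":[0,0,-12],"claw":0},{"dp":[0,0.1,-0.125],"rot":[0,0,-17],"claw":0},{"dp":[0.005,0.13,-0.125],"rot":[0,0,-22],"claw":0},{"dp":[0.01,0.16,-0.125],"rot":[0,0,-27],"claw":0},{"dp":[0.015,0.19,-0.125],"rot":[0,0,-30.8],"claw":0},{"dp":[0.0217,0.22,-0.125],"rot":[0,0,-30.8],"claw":0}])

```text
time: 13.07
ee_pos: [0.5384, -0.0939, 0.1911]
ee_rot: [[-0.991, -0.132, -0.001], [-0.132, 0.991, 0.0], [0.001, 0.001, -1.0]]
force: [0.7, 1.0, -2.8]
grip_width: 0.104
gripper_force: 30.0
```

Call:
send_rows(motion=[{"dp":[-0.017,0.028,0],"rot":[0,0,0],"claw":0},{"dp":[-0.034,0.056,0],"rot":[0,0,0],"claw":0},{"dp":[-0.05,0.082,0],"rot":[0,0,0],"claw":0},{"dp":[-0.061,0.101,0],"rot":[0,0,0],"claw":0},{"dp":[-0.0663,0.1106,0],"rot":[0,0,0],"claw":0},{"dp":[-0.0663,0.1106,0],"rot":[0,0,0],"claw":0},{"dp":[-0.0663,0.1106,0],"rot":[0,0,0],"claw":0},{"dp":[-0.0663,0.1106,0],"rot":[0,0,0],"claw":0}])

```text
time: 13.73
ee_pos: [0.5893, 0.0203, 0.1911]
ee_rot: [[-0.992, -0.127, -0.002], [-0.127, 0.992, -0.002], [0.002, -0.002, -1.0]]
force: [1.2, 0.0, -1.2]
grip_width: 0.106
gripper_force: 30.0
```

```bash
python3 - <<'E'
from h import *
s=status.sense();f=grab_frame("wrist");g=grab_frame("side")
print(s['time'],s['ee_pos'],s['ee_rot'],s['force'])
cv2.imwrite('pics/z5.png',np.hstack([cv2.resize(f[60:300,80:480],(500,300)),cv2.resize(g[110:290,180:360],(300,300))])[:,:,::-1])
E
```

```text
13.7333 [0.58926939 0.02029289 0.19110146] [[-0.99193509 -0.12673463 -0.00176311]
 [-0.12673012  0.99193416 -0.00246946]
 [ 0.00206186 -0.0022261  -0.9999954 ]] [ 1.20903482  0.00142957 -1.23396394]
```

View pics/z5.png

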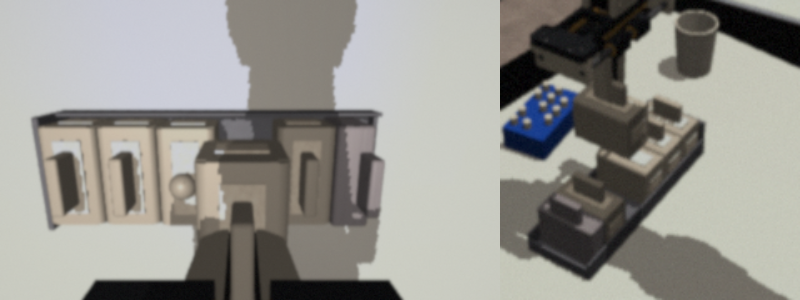

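Call:
send_rows(motion=[{"dp":[0,0,0.012],"rot":[0,0,0],"claw":0},{"dp":[0,0,0.025],"rot":[0,0,0],"claw":0},{"dp":[0,0,0.038],"rot":[0,0,0],"claw":0},{"dp":[0,0,0.048],"rot":[0,0,0],"claw":0},{"dp":[0,0,0.052],"rot":[0,0,0],"claw":0},{"dp":[0,0,0.052],"rot":[0,0,0],"claw":0},{"dp":[0,0,0.052],"rot":[0,0,0],"claw":0},{"dp":[0,0,0.052],"rot":[0,0,0],"claw":0}])

```text
time: 14.5
ee_pos: [0.5906, 0.0232, 0.1404]
ee_rot: [[-0.992, -0.129, 0.002], [-0.129, 0.992, 0.0], [-0.002, 0.0, -1.0]]
force: [-0.0, -1.4, -2.1]
grip_width: 0.108
gripper_force: 30.0
```

Call:
send_rows(motion=[{"dp":[0,0,0.005],"rot":[0,0,0],"claw":0},{"dp":[0,0,0.01],"rot":[0,0,0],"claw":0},{"dp":[0,0,0.015],"rot":[0,0,0],"claw":0},{"dp":[0,0,0.02],"rot":[0,0,0],"claw":0},{"dp":[0,0,0.025],"rot":[0,0,0],"claw":0},{"dp":[0,0,0.025],"rot":[0,0,0],"claw":0}])

```text
time: 15.0
ee_pos: [0.5891, 0.023, 0.1131]
ee_rot: [[-0.992, -0.13, -0.003], [-0.13, 0.992, -0.0], [0.003, 0.0, -1.0]]
force: [-0.3, 0.1, -2.3]
grip_width: 0.104
gripper_force: 30.0
```

Call:
send_rows(motion=[{"dp":[0,0,0.006],"rot":[0,0,0],"claw":0},{"dp":[0,0,0.012],"rot":[0,0,0],"claw":0},{"dp":[0,0,0.018],"rot":[0,0,0],"claw":0},{"dp":[0,0,0.024],"rot":[0,0,0],"claw":0},{"dp":[0,0,0.03],"rot":[0,0,0],"claw":0},{"dp":[0,0,0.036],"rot":[0,0,0],"claw":0},{"dp":[0,0,0.039],"rot":[0,0,0],"claw":0},{"dp":[0,0,0.041],"rot":[0,0,0],"claw":0},{"dp":[0,0,0.041],"rot":[0,0,0],"claw":0},{"dp":[0,0,0.041],"rot":[0,0,0],"claw":0}])

```text
time: 15.83
ee_pos: [0.5901, 0.0233, 0.0737]
ee_rot: [[-0.992, -0.13, 0.0], [-0.13, 0.992, 0.0], [-0.0, 0.0, -1.0]]
force: [0.6, -0.2, -1.6]
grip_width: 0.102
gripper_force: 30.0
```

In the gap with no contact force; now the last 3 mm.

Call:
send_rows(motion=[{"dp":[0,0,0.001],"rot":[0,0,0],"claw":0},{"dp":[0,0,0.002],"rot":[0,0,0],"claw":0},{"dp":[0,0,0.003],"rot":[0,0,0],"claw":0},{"dp":[0,0,0.004],"rot":[0,0,0],"claw":0},{"dp":[0,0,0.004],"rot":[0,0,0],"claw":0},{"dp":[0,0,0.004],"rot":[0,0,0],"claw":0}])

```text
time: 16.33
ee_pos: [0.5902, 0.0232, 0.0708]
ee_rot: [[-0.992, -0.13, 0.001], [-0.13, 0.992, -0.0], [-0.001, -0.0, -1.0]]
force: [-1.7, -0.8, 5.6]
grip_width: 0.105
gripper_force: 30.0
```

Call:
send_rows(motion=[{"dp":[0,0,0],"rot":[0,0,0],"claw":15},{"dp":[0,0,0],"rot":[0,0,0],"claw":25},{"dp":[0,0,-0.003],"rot":[0,0,0],"claw":25},{"dp":[0,0,-0.015],"rot":[0,0,0],"claw":25},{"dp":[0,0,-0.035],"rot":[0,0,0],"claw":25},{"dp":[0,0.005,-0.047],"rot":[0,0,0],"claw":27},{"dp":[0,0.03,-0.047],"rot":[0,0,0],"claw":27},{"dp":[0,0.055,-0.047],"rot":[0,0,0],"claw":27},{"dp":[0,0.08,-0.047],"rot":[0,0,0],"claw":27},{"dp":[0,0.0938,-0.047],"rot":[0,0,0],"claw":27},{"dp":[0,0.0938,-0.047],"rot":[0,0,0],"claw":27},{"dp":[0,0.0938,-0.047],"rot":[0,0,0],"claw":27}])

```text
time: 17.33
ee_pos: [0.578, 0.1164, 0.117]
ee_rot: [[-0.991, -0.131, 0.001], [-0.131, 0.991, -0.001], [-0.0, -0.001, -1.0]]
force: [0.9, -0.8, 0.2]
grip_width: 0.271
gripper_force: 0.0
```

```bash
python3 - <<'E'
from h import *
s=status.sense();f=grab_frame("wrist");g=grab_frame("side")
print(s['time'],s['ee_pos'],s['force'],s['grip_width'])
cv2.imwrite('pics/z6.png',np.hstack([cv2.resize(f[60:300,80:480],(500,300)),cv2.resize(g[110:290,180:360],(300,300))])[:,:,::-1])
C=cam("wrist",s);t=.5902-.13*.0938,.0232+.992*.0938
q=proj(C,(*t,.0965));print(t,(q-[80,60])*1.25)
E
```

```text
17.3333 [0.5779596  0.11637015 0.11700055] [ 0.91684583 -0.7992112   0.19139893] 0.2706107840322053
(0.5780059999999999, 0.1162496) [238.64979309 227.42884628]
```

View pics/z6.png

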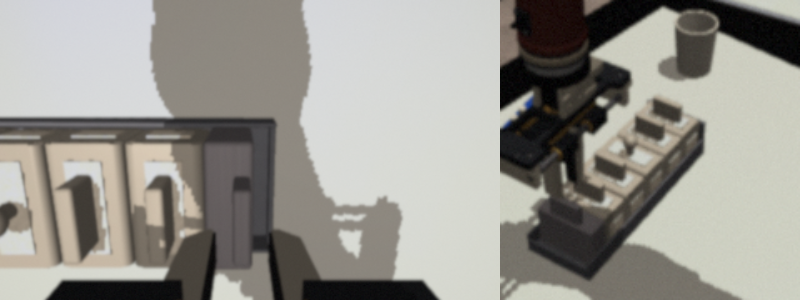

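Call:
send_rows(motion=[{"dp":[0,0,0.012],"rot":[0,0,0],"claw":27},{"dp":[0,0,0.024],"rot":[0,0,0],"claw":27},{"dp":[0,0,0.036],"rot":[0,0,0],"claw":27},{"dp":[0,0,0.044],"rot":[0,0,0],"claw":27},{"dp":[0,0,0.044],"rot":[0,0,0],"claw":27},{"dp":[0,0,0.044],"rot":[0,0,0],"claw":20},{"dp":[0,0,0.044],"rot":[0,0,0],"claw":10},{"dp":[0,0,0.044],"rot":[0,0,0],"claw":0},{"dp":[0,0,0.044],"rot":[0,0,0],"claw":0},{"dp":[0,0,0.044],"rot":[0,0,0],"claw":0}])

```text
time: 18.27
ee_pos: [0.5783, 0.1159, 0.073]
ee_rot: [[-0.992, -0.129, 0.001], [-0.129, 0.992, -0.0], [-0.001, -0.0, -1.0]]
force: [0.8, -1.3, -0.1]
grip_width: 0.102
gripper_force: 30.0
```

Call:
send_rows(motion=[{"dp":[0,-0.001,0],"rot":[0,0,0],"claw":0},{"dp":[0,-0.002,0],"rot":[0,0,0],"claw":0},{"dp":[0,-0.003,0],"rot":[0,0,0],"claw":0},{"dp":[0,-0.003,0],"rot":[0,0,0],"claw":0}])

```text
time: 18.6
ee_pos: [0.5784, 0.1155, 0.073]
ee_rot: [[-0.991, -0.131, 0.001], [-0.131, 0.991, 0.003], [-0.001, 0.003, -1.0]]
force: [0.5, 5.4, -0.5]
grip_width: 0.106
gripper_force: 30.0
```

Call:
send_rows(motion=[{"dp":[0,-0.001,0],"rot":[0,0,0],"claw":0},{"dp":[0,-0.0015,0],"rot":[0,0,0],"claw":0},{"dp":[0,-0.0015,0],"rot":[0,0,0],"claw":0}])

```text
time: 18.85
ee_pos: [0.5785, 0.1143, 0.073]
ee_rot: [[-0.991, -0.131, 0.001], [-0.131, 0.991, 0.004], [-0.001, 0.003, -1.0]]
force: [0.1, 4.8, -0.4]
grip_width: 0.11
gripper_force: 30.0
```

Call:
send_rows(motion=[{"dp":[0,-0.001,0],"rot":[0,0,0],"claw":0},{"dp":[0,-0.0015,0],"rot":[0,0,0],"claw":0},{"dp":[0,-0.0015,0],"rot":[0,0,0],"claw":0}])

```text
time: 19.1
ee_pos: [0.5786, 0.1138, 0.0731]
ee_rot: [[-0.991, -0.132, 0.001], [-0.132, 0.991, 0.005], [-0.002, 0.005, -1.0]]
force: [0.6, 6.0, 0.2]
grip_width: 0.111
gripper_force: 30.0
```

Call:
send_rows(motion=[{"dp":[0,-0.001,0],"rot":[0,0,0],"claw":0},{"dp":[0,-0.0015,0],"rot":[0,0,0],"claw":0},{"dp":[0,-0.0015,0],"rot":[0,0,0],"claw":0}])

```text
time: 19.35
ee_pos: [0.5787, 0.1127, 0.0731]
ee_rot: [[-0.991, -0.132, 0.001], [-0.132, 0.991, 0.005], [-0.002, 0.005, -1.0]]
force: [-0.5, 7.1, -0.6]
grip_width: 0.102
gripper_force: 30.0
```

Call:
send_rows(motion=[{"dp":[0,-0.001,0],"rot":[0,0,0],"claw":0},{"dp":[0,-0.001,0],"rot":[0,0,0],"claw":0},{"dp":[0,-0.001,0],"rot":[0,0,0],"claw":0}])

```text
time: 19.6
ee_pos: [0.5788, 0.1125, 0.0731]
ee_rot: [[-0.991, -0.133, 0.001], [-0.133, 0.991, 0.006], [-0.002, 0.006, -1.0]]
force: [-0.2, 8.2, -0.7]
grip_width: 0.108
gripper_force: 30.0
```

Call:
send_rows(motion=[{"dp":[0,-0.001,0],"rot":[0,0,0],"claw":0},{"dp":[0,-0.002,0],"rot":[0,0,0],"claw":0},{"dp":[0,-0.002,0],"rot":[0,0,0],"claw":0}])

```text
time: 19.85
ee_pos: [0.5788, 0.1125, 0.0731]
ee_rot: [[-0.991, -0.134, 0.001], [-0.134, 0.991, 0.009], [-0.002, 0.009, -1.0]]
force: [-0.5, 11.7, -2.0]
grip_width: 0.106
gripper_force: 30.0
```

Call:
send_rows(motion=[{"dp":[0,-0.001,0],"rot":[0,0,0],"claw":0},{"dp":[0,-0.002,0],"rot":[0,0,0],"claw":0},{"dp":[0,-0.002,0],"rot":[0,0,0],"claw":0}])

```text
time: 20.1
ee_pos: [0.5788, 0.1125, 0.0731]
ee_rot: [[-0.991, -0.135, 0.001], [-0.135, 0.991, 0.012], [-0.003, 0.012, -1.0]]
force: [-0.2, 13.1, -2.2]
grip_width: 0.103
gripper_force: 30.1
```

Call:
send_rows(motion=[{"dp":[0,-0.0007,0],"rot":[0,0,0],"claw":0},{"dp":[0,-0.0015,0],"rot":[0,0,0],"claw":0},{"dp":[0,-0.0015,0],"rot":[0,0,0],"claw":0},{"dp":[0,-0.0015,0],"rot":[0,0,0],"claw":0}])

```text
time: 20.43
ee_pos: [0.5788, 0.1125, 0.0731]
ee_rot: [[-0.991, -0.136, 0.001], [-0.136, 0.991, 0.014], [-0.003, 0.013, -1.0]]
force: [-1.1, 13.6, -3.4]
grip_width: 0.106
gripper_force: 30.1
```

Call:
send_rows(motion=[{"dp":[0,0,0],"rot":[0,0,0],"claw":0},{"dp":[0,0,0],"rot":[0,0,0],"claw":0},{"dp":[0,0,0],"rot":[0,0,0],"claw":0},{"dp":[0,0,0],"rot":[0,0,0],"claw":0},{"dp":[0,0,0],"rot":[0,0,0],"claw":0},{"dp":[0,0,0],"rot":[0,0,0],"claw":0},{"dp":[0,0,0],"rot":[0,0,0],"claw":0},{"dp":[0,0,0],"rot":[0,0,0],"claw":0},{"dp":[0,0,0],"rot":[0,0,0],"claw":0},{"dp":[0,0,0],"rot":[0,0,0],"claw":0},{"dp":[0,0,0],"rot":[0,0,0],"claw":0},{"dp":[0,0,0],"rot":[0,0,0],"claw":0}])

```text
time: 21.43
ee_pos: [0.5787, 0.1125, 0.0731]
ee_rot: [[-0.991, -0.136, 0.001], [-0.136, 0.991, 0.014], [-0.003, 0.013, -1.0]]
force: [-0.2, 15.3, -2.9]
grip_width: 0.108
gripper_force: 30.1
```

Call:
send_rows(motion=[{"dp":[0,0.002,0],"rot":[0,0,0],"claw":0},{"dp":[0,0.004,0],"rot":[0,0,0],"claw":0},{"dp":[0,0.006,0],"rot":[0,0,0],"claw":0},{"dp":[0,0.008,0],"rot":[0,0,0],"claw":0},{"dp":[0,0.009,0],"rot":[0,0,0],"claw":0},{"dp":[0,0.009,0],"rot":[0,0,0],"claw":0}])

```text
time: 21.93
ee_pos: [0.5787, 0.1125, 0.073]
ee_rot: [[-0.991, -0.13, 0.001], [-0.13, 0.991, 0.002], [-0.001, 0.002, -1.0]]
force: [0.2, 5.6, 1.4]
grip_width: 0.104
gripper_force: 30.0
```

Call:
send_rows(motion=[{"dp":[0,0,0],"rot":[0,0,0],"claw":20},{"dp":[0,0,0],"rot":[0,0,0],"claw":27},{"dp":[0,0,0],"rot":[0,0,0],"claw":27},{"dp":[0,0,-0.01],"rot":[0,0,0],"claw":27},{"dp":[0,0,-0.03],"rot":[0,0,0],"claw":27},{"dp":[0,0,-0.055],"rot":[0,0,0],"claw":27},{"dp":[0.02,0,-0.08],"rot":[0,0,0],"claw":27},{"dp":[0.05,0,-0.11],"rot":[0,0,0],"claw":27},{"dp":[0.07,0,-0.13],"rot":[0,0,0],"claw":27},{"dp":[0.07,0,-0.13],"rot":[0,0,0],"claw":27},{"dp":[0.07,0,-0.13],"rot":[0,0,0],"claw":27},{"dp":[0.07,0,-0.13],"rot":[0,0,0],"claw":27}])

```text
time: 22.93
ee_pos: [0.5095, 0.1012, 0.2024]
ee_rot: [[-0.992, -0.128, 0.0], [-0.128, 0.992, -0.001], [-0.0, -0.001, -1.0]]
force: [0.2, -0.3, -0.5]
grip_width: 0.272
gripper_force: 0.0
```

```bash
python3 - <<'E'
from h import *
s=status.sense();f=grab_frame("wrist");g=grab_frame("scene")
print(s['time'],s['ee_pos'],s['force'],s['grip_width'])
cv2.imwrite('pics/z7.png',np.vstack([cv2.resize(f[140:300,60:460],(750,300)),cv2.resize(g[160:280,160:460],(750,300))])[:,:,::-1])
E
```

```text
22.9333 [0.50951844 0.10120382 0.2024492 ] [ 0.17295701 -0.27744556 -0.48113267] 0.2721218829118399
```

View pics/z7.png

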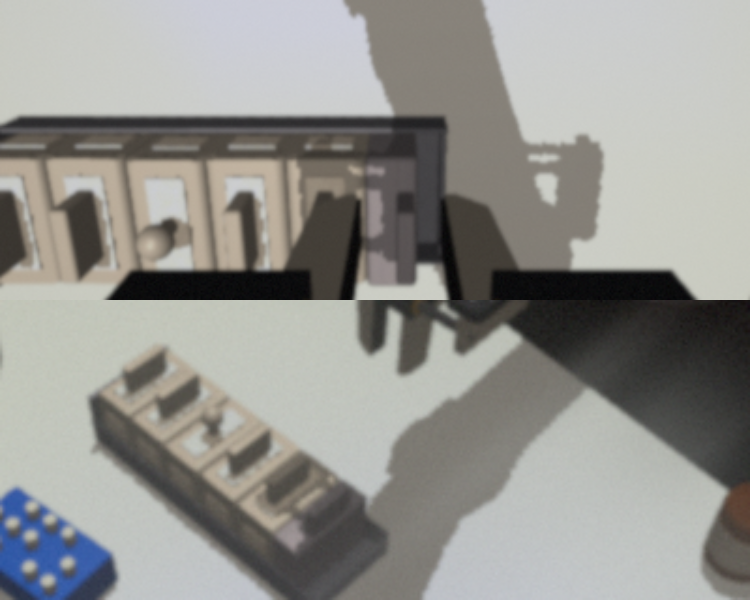

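The row is rib, rib, knob, new case, end case, follower. All five cases stand upright and tight at equal height, and the arm is clear.

```bash
python3 -c "
from plant import job
print(job.close_job())"
```

```text
the job is handed in; nothing more can be done
None
```

The new case is filed next to the knob case on the follower side and fully down on the tray floor. The row was pressed tight at about 15 N, held for about a second and let go, and the job was handed in at about 23 s.

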